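# Wedge a block tight in the bench jig

## Robot

A 6-joint arm with a two-finger parallel gripper is mounted at the origin on the work surface; the furniture and walls round the work are solid. World frame = base frame: x ahead of the robot, y to its left, z up, the work surface at z = 0. Lengths are in m, angles in degrees, forces in N, time in s.
With the tool pointing down it reaches from about 0.35 to 0.875 m from the base axis. Payload 4.2 kg.
Tool frame: the origin (TCP) lies midway between the tips of the shut fingers; the grasp point (between the pads) lies 19 mm behind it; z points along the fingers, y is the line along which they close (so a half turn about z gives the same grasp; the last joint's range is limited). The gripper opens to 87 mm and grips with 3 to 60 N. Pads are 19 mm wide; open, the fingers measure 117 mm over their backs; the gripper's body (75 mm by 190 mm) begins 51 mm behind the grasp point.
Start: joints at [91.02, 22.042, 0.453, 0, -68.411, -14.817], TCP at [0.149, 0.607, 0.223] pointing down, gripper open.
Joint ranges: [-179.83, 179.83], [-69.29, 118.12], [-61.27, 80.66], [-181.25, 117.63], [-171.15, -9.14], [-177.46, 177.46]. Speed limits (degrees/s): [159.86, 159.86, 180, 180, 180, 180].

## Interface

Orientations are given as a 3x3 rotation matrix whose columns are the frame's x, y, z axes.
In Python, from station import r, cams gives the robot as it stands.
- The arm moves only by the tool play_rows, never from a script. Its argument "commands" is text: rows parted by semicolons, each of 6 numbers parted by spaces: the shift along the world's x, y, z normalised to -1 to 1, where 1 is 30 mm, then the turn, a rotation vector about the world's x, y, z normalised to -1 to 1, where 1 is 0.15 rad. A call has 1 to 20 rows; each row shifts and turns the commanded pose from where the row before left it; what a row does not reach is not made up. A row lasts 1/10 s, in which the tool goes at most 50 mm and 8.59 degrees, less where a joint would pass 70% of its speed; a pose out of reach is approached as far as the arm can. A call with a number of a shift or a turn outside -1 to 1 is refused whole. A call with a gripper value outside its range is refused whole. "grip" is the finger opening in mm, from 0 to 87, set as the call begins (left out, the last holds). The fingers move at their own pace and stop on an object; the grip force is fixed at half the most. Time passes only in rows, so rows that do not move let the fingers close. It gives the time, the measured TCP pose, the force, the opening and the grip force at its end, in the units of the state.
- r.sense(): the state, without advancing time (a new reading comes with each control period).
- cams.capture(name): name is "side" or "top" or "wrist"; returns (picture, depth): 480x640x3 uint8, blue, green, red; 480x640 float32, m along the optical axis (not along the pixel's ray), 0 where there is no reading.
- cams.camera_info(name): a dict with "mtx" (3x3 intrinsics, pixels), "k1" (the pictures are not rectified: a ray, as slopes to the right and down, at radius r is drawn at 1 + k1 r^2 times it, then the intrinsics apply), "R" (3x3) and "t" (3): a world point X has camera coordinates R X + t. Camera axes: x right, y down, z forward; pixel columns grow to the right and rows downward; lengths in m; the calibration is good to about 2 mm. A picture is of the moment at which its call begins: read the wrist's pose just before it. camera_info takes no time and is no camera call; for the wrist camera it gives the pose at the moment of the call.
- r.finish_job(): hands the job in; it is judged then, once.
The state is a dict: "time_s": time; "joints": joint angles; "joint_velocities": joint speeds; "effort": joint torques, N m; "tcp_pos": TCP position; "ee_rot": TCP orientation; "wrist_force": force on the tool from outside, world axes, zero at the start; "moment": the same for the moment, N m; "gripper_width": opening from 0.0 (shut) to 1.0 (fully open); "gripper_force": force on a finger pad.
Only numpy, scipy, OpenCV 4.12 (cv2) and the standard library are available. Lean on these libraries where they do the work, as an engineer would, in place of code of your own. Each camera call takes 0.05 s, during which the arm holds its last target. There are 200 camera calls.

## Task

The wooden sanding block lies loose in the wedge jig. Put the wooden wedge with the red butt into the gap between the block and the slanted steel cleat, thin end first and flat on the board, and tap or push it in on its butt until the block is clamped tight against the rubber pad. Drive it by feel with a few slow pushes of about 16 newtons until it no longer advances, never hammer it home (much over 20 crushes the pad), then leave it locked there by itself, without shifting the bottles, the red bin or the tape measure that stand about.

Things in the scene. Friction and masses are not known exactly. Their poses are not given: they have to be found in the camera images.
- jig: wedge jig fixed to the bench: plywood board 255 x 160 x 12 mm. Origin: on the bench under the jig; board x = -135 to 120 mm, y = -80 to 80 mm, top z = 12 mm. x: the way the wedge is driven (away from the robot at yaw 0). A wooden fence (top z = 38 mm) with the rubber pad runs along x at y = 58 to 74 mm; a low wooden end stop (top z = 30 mm) is at x = 106 to 118 mm, y = -9 to 45 mm
- gap_mouth (a point): mouth of the gap, on the board at jig x 20, y -22 mm. Dark steel cleat on the -y side, x 20 to 95 mm, bolts to z = 39 mm; its face towards the block runs from jig y -31 (x 20) to -19 mm (x 95), closing 1 in 6 like the wedge. It is bolted in slots, up to 4 mm either way in y, different each time and not measured, so the depth at which the wedge bites varies by 48 mm and must be felt
- wedge_home (a point): on the board at jig x -43, y -25.5 mm: where the wedge's origin lies, its x along the jig's x, when it just bites with the cleat at its middle setting and the block against the pad; in fact it bites 24 mm before to 24 mm beyond this along x, and the proper clamp comes about 3 to 6 mm further on
- pad: black rubber pad on the fence, 104 x 12 x 24 mm, springy (about 25 N/mm, it gives towards the fence). Its origin is the jig's origin; its face lies at jig y = 48 mm when not pressed. The block is clamped against it
- block: wooden sanding block 106 x 61 x 24 mm, loose, lying on the jig's board beside the pad, 0.09 kg. Origin: centre of its underside; its own y is its long axis and lies along the jig's x. At the start it is 1 to 3 mm off the pad, up to 5 mm short of the end stop, slightly askew; it need not touch the end stop
- wedge: loose smooth hardwood wedge 143 long, 30 high, 0.08 kg, flat on the bench right of the jig. Origin: underside, middle of the parallel shank (x -22.5 to 22.5, y -12.5 to 12.5 mm; grip it here). x points to the thin end (nose 6 mm wide, centred on y 7.5, at x 120.5). +y side straight, goes against the block; -y side tapers 1 in 6 from x 22.5 to x 112.5 (10 wide there), goes against the cleat
- wedge_butt (a point): middle of the wedge's red butt face (25 wide, 30 high, 15 mm above its underside). Slow pushes of about 16 N here along the wedge's x, repeated until it stops advancing, clamp the block with 12 to 28 N (right: 8 to 32 N); a single push may fall short, as side rub of the fingers eats part of it. Once it bites, resistance rises 2 to 4 N per mm. Friction about 0.2: once driven, it locks and does not slide back
- thread_oil: small red bottle with yellow cap, 37 mm wide, 115 mm tall, bystander behind right; origin under its centre
- tape_measure: yellow tape measure 64 x 82 x 37 mm, bystander behind right; origin under its centre
- red_bin: small square red open bin, 67 x 67 x 62 mm, bystander at the left beside the vice; origin under its centre
- glue_bottle: white glue bottle with orange cap, 43 mm wide, 120 mm tall, bystander behind the vice; origin under its centre

How it is judged (in metres and radians):
On the way, in this order (a step that is already met when the one before it is completed fails the run):
1. the wedge lies flat on the board with its thin end in the gap between block and cleat, along the jig (x of wedge in the frame of jig between -0.085 and 0 m and y of wedge in the frame of jig between -0.036 and -0.016 m and z of wedge in the frame of jig between 0.009 and 0.018 m and angle between the x axis of wedge and the x axis of jig, either way round below 0.12 rad and angle between wedge's own z axis and vertical below 0.08 rad), for 0.1 s.
2. the wedge is driven until the block presses on the pad with more than 8 N (contact force between pad and block above 8 N), for 0.2 s.
At the end, for the whole second after the job is handed in: The wedge lies flat on the board in the gap, thin end forward (parallel to the jig within 0.12 rad), and by itself keeps the block pressed on the rubber pad with 8 to 32 N; the block lies flat and square to the jig (0.04 rad) and both are at rest (all of step 1 and contact force between pad and block between 8 and 32 N and linear speed of each of wedge, block below 0.01 m/s and angle between the y axis of block and the x axis of jig, either way round below 0.04 rad and angle between block's own z axis and vertical below 0.05 rad and z of block in the frame of jig below 0.017 m); the robot touches nothing.
It fails at once if the wedge is overdriven: block and pad press on each other with more than 32 N (contact force between pad and block above 32 N).
It fails at once if a bystander (oil bottle, glue bottle, red bin, tape measure) is moved more than 3 cm (distance of any of thread_oil, tape_measure, red_bin, glue_bottle from where it was at the start of the episode above 0.03 m).
It also fails if it takes over 61 s, if anything falls off the work surface, if the arm or the gripper's body presses on something with over 40 N, if the wrist force passes 120 N, or if a joint passes its speed limit or range.

## Working session

There is one attempt and no reset: what is moved stays moved. The work goes in short steps, Python scripts to look and compute and a tool call to move; the robot and the scene stay as the last step left them, time stands still between calls to the robot, and variables do not carry over. Pictures are saved under pics/ and viewed, at most 10 in all, crops included, and the job is handed in when it is done.

Besides the shell and the picture viewer there is one more tool, called by a JSON object that holds its "op" and its "data", one argument or row to a line. play_rows: Moves the arm, as the interface text tells. Scaled input: -1 to 1 covers 30 mm each way for a shift and 0.15 rad each way for a turn. Its arguments: {"type":"object","properties":{"commands":{"type":"string"},"grip":{"type":"number"}},"required":["commands"]}

```bash
ls; mkdir -p pics
python3 - <<'E'
from station import r,cams
import cv2,numpy as np
s=r.sense();print(s)
for n in("top","side"):
    i,d=cams.capture(n);cv2.imwrite(f"pics/{n}0.png",i);np.save(f"pics/{n}0.npy",d)
    c=cams.camera_info(n);print(n,c)
E
```

```text
pics
{'time_s': 0.0, 'joints': array([ 9.10175750e+01,  2.20915404e+01,  3.78735145e-01, -2.78362798e-02,
       -6.84116152e+01, -1.48154700e+01]), 'joint_velocities': array([ 0.0202508 , -0.06484863,  0.00082003, -0.01256164,  0.0031395 ,
       -0.06394654]), 'effort': array([ 7.34167406e-04, -3.90665174e+01,  1.87408054e+01,  4.22005177e+00,
        1.10649460e-02, -1.85468666e-04]), 'tcp_pos': array([0.14891642, 0.6063711 , 0.22144726]), 'ee_rot': array([[ 9.71100302e-01, -2.38671391e-01, -4.13118736e-04],
       [-2.38671719e-01, -9.71097864e-01, -2.17918457e-03],
       [ 1.18930292e-04,  2.21480656e-03, -9.99997540e-01]]), 'wrist_force': array([-0.18154595, -0.40618782,  0.97912846]), 'moment': array([-0.0306152 , -0.01191724, -0.05829182]), 'gripper_force': 0.0, 'gripper_width': 1.0023223672124075}
top {'mtx': array([[521.99260303,   0.        , 327.01872735],
       [  0.        , 521.99260303, 240.846994  ],
       [  0.        ,   0.        ,   1.        ]]), 'k1': -0.060845624944305156, 'R': array([[-0.00319401, -0.99987581, -0.01543257],
       [-0.99595313,  0.00456685, -0.08975804],
       [ 0.08981737,  0.01508343, -0.99584403]]), 't': array([-0.01624043,  0.52259133,  1.24607557])}
side {'mtx': array([[462.97217961,   0.        , 322.37113533],
       [  0.        , 462.97217961, 245.4010467 ],
       [  0.        ,   0.        ,   1.        ]]), 'k1': -0.0037392431655636216, 'R': array([[ 0.98420228, -0.17681818,  0.00901131],
       [-0.07510904, -0.46307818, -0.88312923],
       [ 0.16032625,  0.86850097, -0.46904324]]), 't': array([-0.53204436,  0.08210187,  1.1290932 ])}
```

View pics/top0.png

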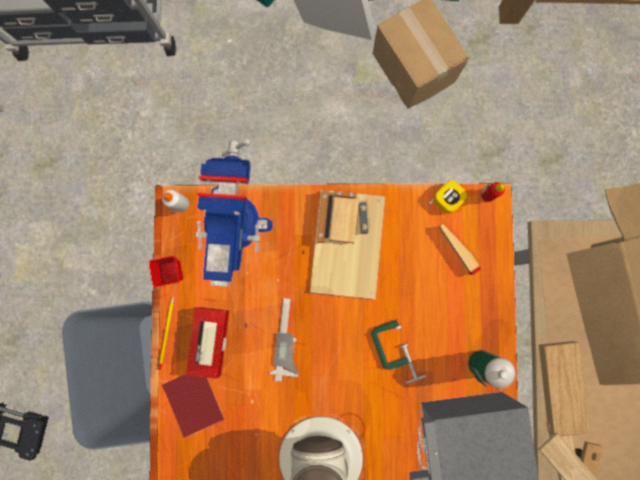

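View pics/side0.png

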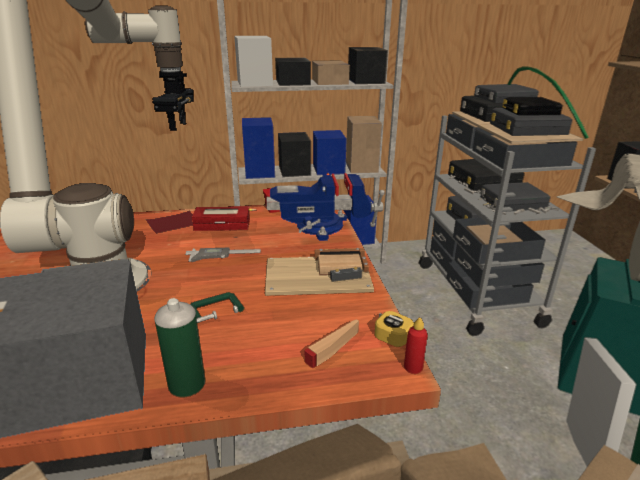

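The top view shows the jig board with corners at about (322,191), (385,196), (376,299) and (310,292). The wedge's red butt is near (474,269) and its nose near (443,228). The tape is at (450,195), the oil at (494,191), the bin at (166,271) and the glue at (175,200). The side view agrees.

```bash
cat > h.py <<'E'
import numpy as np,cv2
from station import r,cams
def ray(c,uv,z):
    "pixels -> world points on plane z"
    K=c["mtx"];uv=np.atleast_2d(np.asarray(uv,float))
    d=(uv-[K[0,2],K[1,2]])/[K[0,0],K[1,1]];s=d.copy()
    for _ in range(8): s=d/(1+c["k1"]*(s**2).sum(1,keepdims=True))
    R,t=np.array(c["R"]),np.array(c["t"])
    w=np.c_[s,np.ones(len(s))]@R; o=-R.T@t
    return o+w*((z-o[2])/w[:,2])[:,None]
def proj(c,X):
    q=np.atleast_2d(X)@np.array(c["R"]).T+c["t"];s=q[:,:2]/q[:,2:]
    s=s*(1+c["k1"]*(s**2).sum(1,keepdims=True));K=c["mtx"]
    return s*[K[0,0],K[1,1]]+[K[0,2],K[1,2]]
E
python3 - <<'E'
from h import *
i=cv2.imread("pics/top0.png");c=cams.camera_info("top")
print(ray(c,[(322,191),(385,196),(376,299),(310,292)],.012).round(3))
hsv=cv2.cvtColor(i,cv2.COLOR_BGR2HSV)
print("hsv butt,wood,bench",hsv[269,474],hsv[250,460],hsv[300,450],hsv[270,345])
p=ray(c,[(474,269),(443,228)],.03);print(p.round(3))
E
```

```text
[[ 0.648 -0.006  0.012]
 [ 0.634 -0.162  0.012]
 [ 0.381 -0.137  0.012]
 [ 0.399  0.024  0.012]]
hsv butt,wood,bench [  8 168 215] [ 19 126 239] [ 11 211 241] [ 20 104 231]
[[ 0.452 -0.372  0.03 ]
 [ 0.552 -0.3    0.03 ]]
```

{"op": "play_rows", "data": {
  "commands": "0.54 -0.94 0.13 0 0 -0.45;0.54 -0.94 0.13 0 0 -0.45;0.54 -0.94 0.13 0 0 -0.45;0.54 -0.94 0.13 0 0 -0.45;0.54 -0.94 0.13 0 0 -0.45;0.54 -0.94 0.13 0 0 -0.45;0.54 -0.94 0.13 0 0 -0.45;0.54 -0.94 0.13 0 0 -0.45;0.54 -0.94 0.13 0 0 -0.45;0.54 -0.94 0.13 0 0 -0.45;0.54 -0.94 0.13 0 0 -0.45;0.54 -0.94 0.13 0 0 -0.45;0.54 -0.94 0.13 0 0 -0.45;0.54 -0.94 0.13 0 0 -0.45;0.54 -0.94 0.13 0 0 -0.45;0.54 -0.94 0.13 0 0 -0.45;0.54 -0.94 0.13 0 0 -0.45;0.54 -0.94 0.13 0 0 -0.45",
  "grip": 70
}}

```text
time_s: 1.9
tcp_pos: [0.4408, 0.098, 0.2926]
ee_rot: [[0.112, -0.994, -0.001], [-0.994, -0.112, -0.0], [-0.0, 0.001, -1.0]]
wrist_force: [0.6, 1.1, -0.0]
gripper_width: 0.802
gripper_force: 0.0
```

{"op": "play_rows", "data": {
  "commands": "0.07 -0.98 0 0 0 -0.47;0.07 -0.98 0 0 0 -0.47;0.07 -0.98 0 0 0 -0.47;0.07 -0.98 0 0 0 -0.47;0.07 -0.98 0 0 0 -0.47;0.07 -0.98 0 0 0 -0.47;0.07 -0.98 0 0 0 -0.47;0.07 -0.98 0 0 0 -0.47;0.07 -0.98 0 0 0 -0.47;0.07 -0.98 0 0 0 -0.47;0.07 -0.98 0 0 0 -0.47;0.07 -0.98 0 0 0 -0.47;0.07 -0.98 0 0 0 -0.47;0.07 -0.98 0 0 0 -0.47;0.07 -0.98 0 0 0 -0.47;0 0 0 0 0 0;0 0 0 0 0 0"
}}

```text
time_s: 3.6
tcp_pos: [0.4717, -0.3418, 0.2918]
ee_rot: [[-0.809, -0.587, -0.002], [-0.587, 0.809, 0.001], [0.001, 0.002, -1.0]]
wrist_force: [0.4, 0.7, -0.5]
gripper_width: 0.804
gripper_force: 0.0
```

Run:
```python
from h import *
s=r.sense();c=cams.camera_info("wrist");i,d=cams.capture("wrist");cv2.imwrite("pics/w1.png",i)
import pickle;pickle.dump(c,open("pics/w1.pkl","wb"))
print(s["tcp_pos"],s["ee_rot"].round(3),s["joints"],s["wrist_force"],s["time_s"])
h=cv2.cvtColor(i,cv2.COLOR_BGR2HSV)
print(proj(c,[(0.452,-.372,.03),(.552,-.3,.03),s["tcp_pos"]]),-c["R"].T@c["t"])
```

```text
[ 0.47169752 -0.34181349  0.29181197] [[-0.809 -0.587 -0.002]
 [-0.587  0.809  0.001]
 [ 0.001  0.002 -1.   ]] [-2.00212542e+01  1.56691282e+01  1.09179381e+00 -2.66901969e-02
 -7.55264532e+01 -3.40145167e+01] [ 0.42459803  0.71152917 -0.53784811] 3.6
[[302.85517827 162.23039833]
 [303.37501656 279.98425656]
 [317.24496029 309.41565085]] [ 0.41014921 -0.38753811  0.45427731]
```

View pics/w1.png

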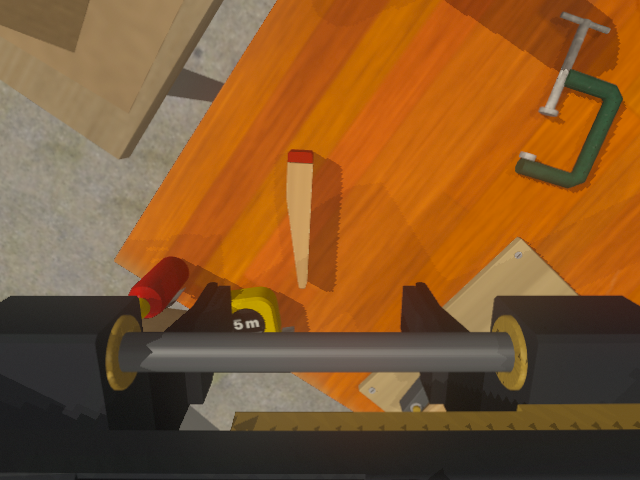

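The wrist view shows the wedge flat, with its butt at about (300,151) and nose at (303,288). Its straight (+y) side is on the right and it is well clear of the tape.

```bash
cat >> h.py <<'E'
def wedge(i,c,z,seed):
    "wedge frame from top outline at height z: long straight side and nose"
    h=cv2.cvtColor(i,cv2.COLOR_BGR2HSV)
    m=((h[...,0]>13)&(h[...,0]<26)&(h[...,1]<165)&(h[...,2]>120)).astype(np.uint8)
    n,l,st,_=cv2.connectedComponentsWithStats(m);k=l[seed[1],seed[0]]
    return (l==k).astype(np.uint8),st[k]
E
python3 - <<'E'
from h import *
import pickle
i=cv2.imread("pics/w1.png");c=pickle.load(open("pics/w1.pkl","rb"))
m,st=wedge(i,c,.03,(300,200));print(st)
for v in range(155,292,15):
    x=np.where(m[v])[0]; print(v,x.min() if len(x) else 0,x.max() if len(x) else 0)
h=cv2.cvtColor(i,cv2.COLOR_BGR2HSV)
red=((h[...,0]<6)|(h[...,0]>174))&(h[...,1]>150);red[:,:270]=0;red[:,330:]=0;red[200:]=0
v,u=np.where(red);print("red",u.min(),u.max(),v.min(),v.max())
vs=np.arange(170,280);R=np.array([np.where(m[q])[0].max()+.5 for q in vs])
L=np.array([np.where(m[q])[0].min()-.5 for q in vs])
P=ray(c,np.c_[R,vs],.03)
f=cv2.fitLine(P[:,:2].astype(np.float32),cv2.DIST_HUBER,0,.001,.001).ravel();d=f[:2]*np.sign(f[0]);n=np.array([-d[1],d[0]])
yaw=np.degrees(np.arctan2(d[1],d[0]))
Q=ray(c,np.c_[L,vs],.03);w=(P-Q)[:,:2]@n
nose=ray(c,[(304,st[1]+st[3]-.5)],.03)[0,:2]
butt=ray(c,[(u.mean(),v.min()-.5)],.03)[0,:2]; butt2=ray(c,[(u.mean(),v.min()-.5)],.0)[0,:2]
print("yaw",yaw,"widths",w[[0,20,60,100]]*1e3,"len",(nose-butt)@d,(nose-butt2)@d)
o=f[2:]+d*((nose-f[2:])@d-.1205)-n*.0125
print("origin",o,"d",d,"red v range pts",ray(c,[(300,v.max()+.5)],.03))
E
```

```text
[ 286  162   27  127 2358]
155 0 0
170 287 312
185 287 311
200 287 310
215 289 310
230 291 309
245 293 308
260 295 307
275 297 306
290 0 0
red 288 311 152 162
yaw 32.93424 widths [25.53537498 24.86711161 19.39821868 12.58686724] len 0.14285279686039062 0.1404882858246245
origin [ 0.46380352 -0.36774456] d [0.8392951 0.5436761] red v range pts [[ 0.45385403 -0.37411041  0.03      ]]
```

{"op": "play_rows", "data": {
  "commands": "-0.026 -0.085 -0.95 0 0 -0.035;-0.026 -0.085 -0.95 0 0 -0.035;-0.026 -0.085 -0.95 0 0 -0.035;-0.026 -0.085 -0.95 0 0 -0.035;-0.026 -0.085 -0.95 0 0 -0.035;-0.026 -0.085 -0.95 0 0 -0.035;-0.026 -0.085 -0.95 0 0 -0.035;-0.026 -0.085 -0.95 0 0 -0.035;-0.026 -0.085 -0.95 0 0 -0.035;-0.026 -0.085 -0.7 0 0 -0.035;0 0 0 0 0 0;0 0 0 0 0 0"
}}

```text
time_s: 4.85
tcp_pos: [0.4649, -0.3666, 0.0159]
ee_rot: [[-0.838, -0.546, 0.0], [-0.546, 0.838, -0.0], [0.0, -0.0, -1.0]]
wrist_force: [-0.0, -0.6, 1.1]
gripper_width: 0.805
gripper_force: 0.0
```

{"op": "play_rows", "data": {
  "commands": "0 0 -0.15 0 0 0;0 0 -0.15 0 0 0;0 0 0 0 0 0"
}}

```text
time_s: 5.15
tcp_pos: [0.4643, -0.3669, 0.0065]
ee_rot: [[-0.839, -0.545, 0.0], [-0.545, 0.839, 0.0], [-0.0, -0.0, -1.0]]
wrist_force: [0.2, -0.8, 0.4]
gripper_width: 0.8
gripper_force: 0.0
```

{"op": "play_rows", "data": {
  "commands": "0 0 0 0 0 0;0 0 0 0 0 0;0 0 0 0 0 0;0 0 0 0 0 0;0 0 0 0 0 0;0 0 0 0 0 0;0 0 0 0 0 0",
  "grip": 15
}}

```text
time_s: 5.85
tcp_pos: [0.4643, -0.3672, 0.0062]
ee_rot: [[-0.839, -0.544, -0.0], [-0.544, 0.839, 0.0], [0.0, 0.0, -1.0]]
wrist_force: [-0.7, -0.1, 0.5]
gripper_width: 0.284
gripper_force: 30.0
```

{"op": "play_rows", "data": {
  "commands": "0 0 0.5 0 0 0;0 0 1 0 0 0;0 0 1 0 0 0;0 0 1 0 0 0;0 0 1 0 0 0;0 0 1 0 0 0;0 0 1 0 0 0;0 0 1 0 0 0;0 0 0.6 0 0 0"
}}

```text
time_s: 6.75
tcp_pos: [0.4647, -0.3674, 0.2518]
ee_rot: [[-0.839, -0.545, 0.003], [-0.545, 0.839, -0.002], [-0.001, -0.003, -1.0]]
wrist_force: [0.1, 0.6, -1.2]
gripper_width: 0.283
gripper_force: 30.0
```

{"op": "play_rows", "data": {
  "commands": "0.41 0.87 0 0 0 -0.414;0.41 0.87 0 0 0 -0.414;0.41 0.87 0 0 0 -0.414;0.41 0.87 0 0 0 -0.414;0.41 0.87 0 0 0 -0.414;0.41 0.87 0 0 0 -0.414;0.41 0.87 0 0 0 -0.414;0.41 0.87 0 0 0 -0.414;0.41 0.87 0 0 0 -0.414;0.41 0.87 0 0 0 -0.414;0.41 0.87 0 0 0 -0.414;0 0 0 0 0 0;0 0 0 0 0 0"
}}

```text
time_s: 8.05
tcp_pos: [0.5993, -0.0795, 0.2485]
ee_rot: [[-0.994, 0.106, -0.002], [0.106, 0.994, 0.0], [0.002, -0.0, -1.0]]
wrist_force: [0.8, -0.4, -1.2]
gripper_width: 0.288
gripper_force: 30.0
```

Run:
```python
from h import *
import pickle
s=r.sense();c=cams.camera_info("wrist");i,d=cams.capture("wrist");cv2.imwrite("pics/w2.png",i)
pickle.dump((c,d),open("pics/w2.pkl","wb"))
print(s["tcp_pos"],s["joints"],s["gripper_width"])
```

```text
[ 0.59928889 -0.07950959  0.2485373 ] [ 7.76173394e+00  1.91592096e+01 -1.05885032e-01 -1.63448110e-02
 -7.08287030e+01 -1.03813972e+02] 0.2875165223301201
```

View pics/w2.png

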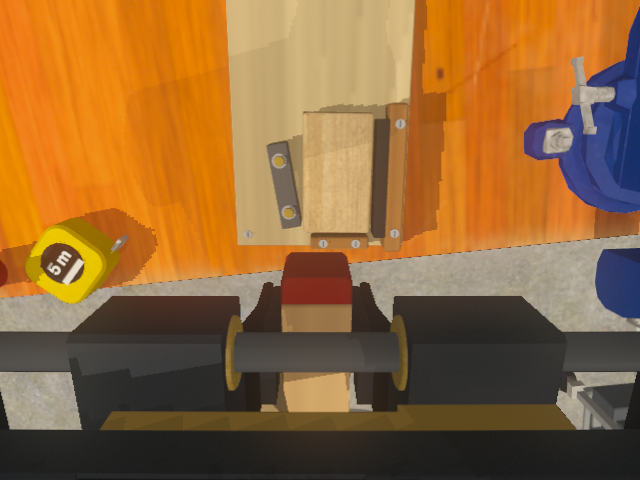

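The wrist view shows the jig clearly. The board's left edge runs from (228,0) to (238,246). The cleat face runs from (288,141) to (300,227). The block's face edge is at u≈303, rows 111–232, and the wedge in the gripper hides nothing needed.

Run:
```python
from h import *
import pickle
i=cv2.imread("pics/w2.png");c,d=pickle.load(open("pics/w2.pkl","rb"))
h=cv2.cvtColor(i,cv2.COLOR_BGR2HSV).astype(int);g=cv2.GaussianBlur(i,(3,3),0).astype(int)
cam=-c["R"].T@c["t"];print("cam",cam,"heights",[ (n,round(float((c["R"].T@(np.array([(u-c['mtx'][0,2])/c['mtx'][0,0],(v-c['mtx'][1,2])/c['mtx'][1,1],1])*d[v,u]-c["t"]))[2]),4)) for n,u,v in(("board",250,100),("cleat",285,185),("block",340,170),("fence",398,180),("pad",380,180),("bench",200,100))])
def edge(rows,a,b,ch):
    out=[]
    for v in rows:
        q=np.abs(np.diff(ch[v,a:b])).astype(float)
        k=q.argmax();out.append((a+k+.5,v))
    return np.array(out)
def line(P):
    f=cv2.fitLine(P[:,:2].astype(np.float32),cv2.DIST_HUBER,0,.001,.001).ravel();dd=f[:2]*np.sign(f[0]);return dd,f[2:]
be=ray(c,edge(range(10,235),215,255,h[...,1]),.012);ex,p=line(be);ey=np.array([-ex[1],ex[0]])
# far edge
fe=[]
for u in range(245,300):
    q=np.abs(np.diff(h[236:256,u,1]));fe.append((u,236+q.argmax()+.5))
fe=ray(c,fe,.012)[:,:2];far=np.median(fe@ex)
o=p+ex*(far-.120-p@ex)+ey*.080
print("jig yaw",np.degrees(np.arctan2(ex[1],ex[0])),"origin",o)
J=lambda P:np.c_[(P[:,:2]-o)@ex,(P[:,:2]-o)@ey]*1e3
print("fence corner outer",J(ray(c,[(408,103),(400,250)],.038)).round(1))
print("block corners",J(ray(c,[(303.5,111),(373,112),(302,232.5),(369.5,235)],.036)).round(1))
print("cleat corners z.036",J(ray(c,[(267,144),(288,141),(280,229),(300,227)],.036)).round(1))
for v in (150,170,190,210,225):
    print(v,i[v,276:310].max(axis=1).tolist())
```

```text
cam [ 0.52379355 -0.07276292  0.41111499] heights [('board', 0.0135), ('cleat', 0.0357), ('block', 0.0385), ('fence', 0.0383), ('pad', 0.0377), ('bench', 0.0005)]
jig yaw -6.2023244 origin [ 0.52317146 -0.06886503]
fence corner outer [[-10.7  72.8]
 [117.2  73.3]]
block corners [[ -4.  -14.1]
 [ -3.4  44.2]
 [101.4 -16. ]
 [103.6  45.2]]
cleat corners z.036 [[ 23.1 -45.5]
 [ 20.6 -27.5]
 [ 98.2 -35.9]
 [ 96.3 -17.8]]
150 [118, 118, 116, 116, 116, 116, 115, 114, 115, 116, 113, 100, 94, 123, 154, 153, 153, 154, 154, 155, 157, 158, 160, 160, 160, 159, 169, 191, 200, 201, 203, 203, 202, 202]
170 [117, 117, 116, 115, 115, 117, 116, 116, 115, 115, 115, 114, 115, 115, 108, 96, 105, 134, 154, 155, 156, 158, 159, 160, 160, 158, 171, 199, 217, 218, 215, 216, 215, 208]
190 [117, 116, 117, 116, 117, 116, 116, 115, 115, 116, 115, 115, 115, 115, 113, 114, 116, 113, 102, 93, 120, 154, 159, 160, 160, 158, 169, 195, 211, 215, 217, 217, 216, 215]
210 [194, 193, 176, 120, 116, 134, 163, 170, 170, 177, 178, 178, 177, 176, 175, 164, 136, 128, 133, 124, 101, 100, 97, 96, 132, 159, 169, 197, 213, 214, 213, 211, 207, 203]
225 [193, 194, 192, 192, 190, 172, 118, 115, 114, 114, 115, 115, 114, 113, 113, 113, 114, 114, 114, 114, 113, 113, 114, 112, 115, 168, 204, 202, 210, 211, 212, 212, 206, 199]
```

{"op": "play_rows", "data": {
  "commands": "-0.98 -0.012 0 0 0 0;-0.98 -0.012 0 0 0 0;-0.98 -0.012 0 0 0 0;-0.98 -0.012 0 0 0 0;-0.98 -0.012 0 0 0 0;-0.98 -0.012 0 0 0 0;-0.98 -0.012 0 0 0 -0.01;0 0 -1 0 0 0;0 0 -1 0 0 0;0 0 -1 0 0 0;0 0 -1 0 0 0;0 0 -1 0 0 0;0 0 -1 0 0 0;0 0 -0.9 0 0 0;0 0 0 0 0 0;0 0 0 0 0 0"
}}

```text
time_s: 9.7
tcp_pos: [0.3939, -0.0831, 0.0427]
ee_rot: [[-0.994, 0.109, -0.0], [0.109, 0.994, -0.0], [0.0, -0.0, -1.0]]
wrist_force: [0.2, -1.1, -0.1]
gripper_width: 0.285
gripper_force: 30.0
```

{"op": "play_rows", "data": {
  "commands": "0 0.037 -0.3 0 0 0;0 0 -0.3 0 0 0;0 0 -0.15 0 0 0;0 0 0 0 0 0;0 0 0 0 0 0"
}}

```text
time_s: 10.2
tcp_pos: [0.3939, -0.0814, 0.0198]
ee_rot: [[-0.994, 0.108, 0.0], [0.108, 0.994, -0.0], [-0.0, -0.0, -1.0]]
wrist_force: [-0.2, -0.2, -1.5]
gripper_width: 0.284
gripper_force: 30.0
```

Run:
```python
from h import *
a,_=cams.capture("top");b,_=cams.capture("side")
A=cv2.resize(a[180:310,290:400],None,fx=4,fy=4,interpolation=2);B=cv2.resize(b[210:310,240:400],None,fx=3,fy=4,interpolation=2)[:480]
A=A[:520,:440];B=cv2.resize(B,(360,520*400//520));B=cv2.copyMakeBorder(B,0,120,0,0,0)
cv2.imwrite("pics/p3.png",np.hstack([A,B]))
```

```text
(no output)
```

View pics/p3.png

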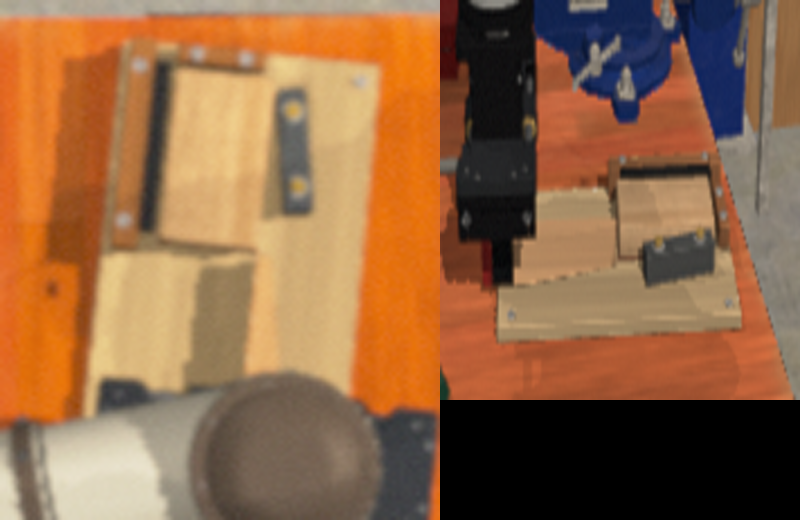

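The top crop shows the wedge's nose just right of the block's near corner, at crop (252–275,250). I'll check the lateral offset numerically.

Run:
```python
from h import *
c=cams.camera_info("top");a,_=cams.capture("top")
o=np.array([.52317,-.06887]);t=np.radians(-6.2);ex=np.array([np.cos(t),np.sin(t)]);ey=np.array([-ex[1],ex[0]])
J=lambda P:np.c_[(P[:,:2]-o)@ex,(P[:,:2]-o)@ey]*1e3
def edges(x,z,y0,y1):
    ys=np.arange(y0,y1,.5)/1e3;P=np.c_[o+ex*x/1e3+ys[:,None]*ey,np.full(len(ys),z)]
    uv=proj(c,P).astype(np.float32)
    s=cv2.remap(a,uv[None,:,0],uv[None,:,1],cv2.INTER_LINEAR)[0]
    print(x,z,[(y,*map(int,q)) for y,q in zip((ys*1e3)[::3],s[::3])])
for x in(-40,-25): edges(x,.0436,-45,-5)
for x in(15,70): edges(x,.036,-35,-5)
```

```text
-40 0.0436 [(np.float64(-45.0), 118, 173, 210), (np.float64(-43.5), 118, 174, 210), (np.float64(-42.0), 119, 174, 210), (np.float64(-40.5), 119, 174, 211), (np.float64(-39.0), 120, 173, 210), (np.float64(-37.5), 119, 171, 209), (np.float64(-36.0), 115, 169, 206), (np.float64(-34.5), 114, 169, 205), (np.float64(-33.0), 117, 170, 205), (np.float64(-31.5), 117, 171, 209), (np.float64(-30.0), 116, 171, 213), (np.float64(-28.5), 115, 173, 219), (np.float64(-27.0), 115, 177, 225), (np.float64(-25.5), 115, 181, 231), (np.float64(-24.0), 115, 182, 232), (np.float64(-22.5), 115, 183, 233), (np.float64(-21.0), 116, 184, 234), (np.float64(-19.5), 114, 182, 233), (np.float64(-18.0), 112, 178, 230), (np.float64(-16.5), 108, 169, 223), (np.float64(-15.0), 100, 156, 207), (np.float64(-13.5), 91, 142, 187), (np.float64(-12.0), 90, 133, 168), (np.float64(-10.5), 90, 128, 156), (np.float64(-9.0), 91, 127, 152), (np.float64(-7.5), 89, 127, 151), (np.float64(-6.0), 88, 126, 151)]
-25 0.0436 [(np.float64(-45.0), 118, 173, 209), (np.float64(-43.5), 118, 175, 211), (np.float64(-42.0), 119, 175, 211), (np.f
[... 1583 characters left out ...]
36 [(np.float64(-35.0), 102, 108, 112), (np.float64(-33.5), 100, 102, 103), (np.float64(-32.0), 98, 100, 100), (np.float64(-30.5), 98, 100, 99), (np.float64(-29.0), 97, 100, 99), (np.float64(-27.5), 97, 101, 100), (np.float64(-26.0), 96, 99, 99), (np.float64(-24.5), 95, 97, 98), (np.float64(-23.0), 90, 95, 98), (np.float64(-21.5), 86, 97, 104), (np.float64(-20.0), 82, 104, 117), (np.float64(-18.5), 87, 118, 140), (np.float64(-17.0), 95, 135, 166), (np.float64(-15.5), 108, 157, 198), (np.float64(-14.0), 118, 174, 218), (np.float64(-12.5), 126, 189, 231), (np.float64(-11.0), 127, 192, 233), (np.float64(-9.5), 126, 193, 234), (np.float64(-8.0), 123, 190, 234), (np.float64(-6.5), 119, 187, 232)]
```

{"op": "play_rows", "data": {
  "commands": "-0.007 -0.067 0 0 0 0;0 0 -0.03 0 0 0;0 0 0 0 0 0;0.166 -0.018 0 0 0 0;0.166 -0.018 0 0 0 0;0.166 -0.018 0 0 0 0;0.166 -0.018 0 0 0 0;0.166 -0.018 0 0 0 0;0.166 -0.018 0 0 0 0;0 0 0 0 0 0"
}}

```text
time_s: 11.35
tcp_pos: [0.4245, -0.0867, 0.0189]
ee_rot: [[-0.994, 0.109, 0.001], [0.109, 0.994, 0.0], [-0.001, 0.0, -1.0]]
wrist_force: [0.0, 0.6, -1.2]
gripper_width: 0.282
gripper_force: 30.0
```

{"op": "play_rows", "data": {
  "commands": "0.166 -0.018 0 0 0 0;0.166 -0.018 0 0 0 0;0.1 -0.011 0 0 0 0;0 0 0 0 0 0"
}}

```text
time_s: 11.75
tcp_pos: [0.4371, -0.0881, 0.0189]
ee_rot: [[-0.994, 0.109, 0.001], [0.109, 0.994, 0.0], [-0.001, 0.0, -1.0]]
wrist_force: [-0.2, 0.1, -1.7]
gripper_width: 0.283
gripper_force: 30.0
```

Run:
```python
from h import *
c=cams.camera_info("top");a,_=cams.capture("top");b,_=cams.capture("side")
A=cv2.resize(a[185:285,310:400],None,fx=5,fy=5,interpolation=2);B=cv2.resize(b[235:300,270:390],None,fx=3,fy=5,interpolation=2)
cv2.imwrite("pics/p4.png",np.hstack([A[:500],cv2.copyMakeBorder(B[:500],0,500-min(500,B.shape[0]),0,0,0)])[:, :800])
```

```text
(no output)
```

View pics/p4.png

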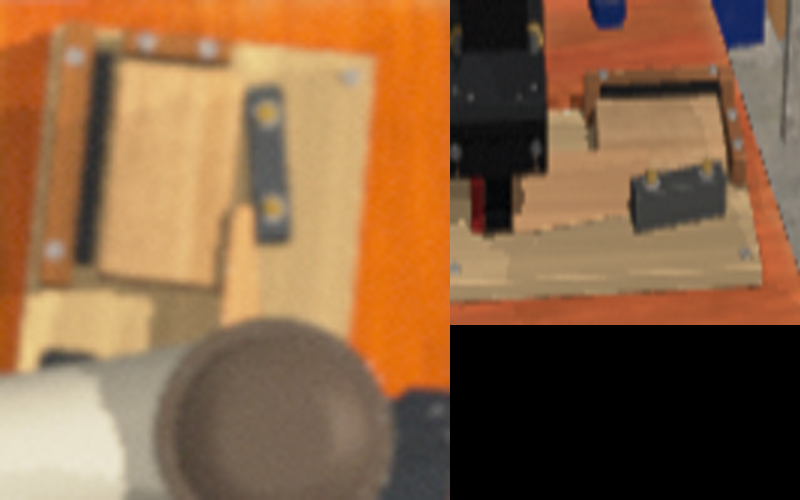

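The nose is now in the gap between block and cleat, at crop (245,210).

{"op": "play_rows", "data": {
  "commands": "0.1 -0.011 0 0 0 0;0.1 -0.011 0 0 0 0;0 0 0 0 0 0"
}}

```text
time_s: 12.15
tcp_pos: [0.4431, -0.0887, 0.0189]
ee_rot: [[-0.994, 0.108, 0.001], [0.108, 0.994, 0.0], [-0.001, 0.0, -1.0]]
wrist_force: [-0.5, -0.4, -0.9]
gripper_width: 0.285
gripper_force: 30.0
```

{"op": "play_rows", "data": {
  "commands": "0.1 -0.011 0 0 0 0;0.1 -0.011 0 0 0 0;0 0 0 0 0 0"
}}

```text
time_s: 12.45
tcp_pos: [0.4487, -0.0892, 0.0187]
ee_rot: [[-0.994, 0.108, -0.0], [0.108, 0.994, 0.0], [0.0, 0.0, -1.0]]
wrist_force: [-0.9, 3.2, -1.8]
gripper_width: 0.284
gripper_force: 30.0
```

{"op": "play_rows", "data": {
  "commands": "0 0 0 0 0 0;0 0 0 0 0 0;0 0 0 0 0 0;0 0 0 0 0 0",
  "grip": 45
}}

```text
time_s: 12.85
tcp_pos: [0.4486, -0.0896, 0.019]
ee_rot: [[-0.994, 0.109, 0.0], [0.109, 0.994, -0.0], [-0.0, 0.0, -1.0]]
wrist_force: [0.2, -0.1, -0.1]
gripper_width: 0.495
gripper_force: 0.0
```

{"op": "play_rows", "data": {
  "commands": "0 0 0.8 0 0 0;0 0 0.8 0 0 0;-0.83 0.09 0 0 0 0;-0.83 0.09 0 0 0 0;0 0 0 0 0 0;0 0 0 0 0 0"
}}

```text
time_s: 13.45
tcp_pos: [0.3989, -0.0841, 0.0673]
ee_rot: [[-0.994, 0.108, 0.001], [0.108, 0.994, -0.0], [-0.001, 0.0, -1.0]]
wrist_force: [0.8, -0.8, 0.1]
gripper_width: 0.518
gripper_force: 0.0
```

{"op": "play_rows", "data": {
  "commands": "0 0 0 0 0 0;0 0 0 0 0 0;0 0 -0.8 0 0 0;0 0 -0.83 0 0 0;0 0 0 0 0 0;0 0 0 0 0 0",
  "grip": 0
}}

```text
time_s: 14.05
tcp_pos: [0.399, -0.0841, 0.0179]
ee_rot: [[-0.994, 0.108, -0.001], [0.108, 0.994, -0.0], [0.001, -0.001, -1.0]]
wrist_force: [0.1, -0.2, 0.1]
gripper_width: 0.065
gripper_force: 0.0
```

{"op": "play_rows", "data": {
  "commands": "0.166 -0.018 0 0 0 0;0.166 -0.018 0 0 0 0;0.166 -0.018 0 0 0 0;0.1 -0.011 0 0 0 0;0 0 0 0 0 0"
}}

```text
time_s: 14.55
tcp_pos: [0.4173, -0.086, 0.0182]
ee_rot: [[-0.994, 0.109, 0.001], [0.109, 0.994, 0.0], [-0.001, 0.0, -1.0]]
wrist_force: [-1.1, -0.2, -1.3]
gripper_width: 0.005
gripper_force: 0.0
```

{"op": "play_rows", "data": {
  "commands": "0.066 -0.007 0 0 0 0;0.066 -0.007 0 0 0 0;0.066 -0.007 0 0 0 0;0 0 0 0 0 0"
}}

```text
time_s: 14.95
tcp_pos: [0.4228, -0.0866, 0.0179]
ee_rot: [[-0.994, 0.109, 0.0], [0.109, 0.994, -0.0], [-0.0, -0.0, -1.0]]
wrist_force: [-0.1, 0.2, -0.7]
gripper_width: 0.007
gripper_force: 0.2
```

{"op": "play_rows", "data": {
  "commands": "0.066 -0.007 0 0 0 0;0.033 -0.004 0 0 0 0;0 0 0 0 0 0"
}}

```text
time_s: 15.25
tcp_pos: [0.4258, -0.0869, 0.0179]
ee_rot: [[-0.994, 0.109, 0.0], [0.109, 0.994, 0.0], [-0.0, 0.0, -1.0]]
wrist_force: [-1.1, 0.0, 0.1]
gripper_width: 0.006
gripper_force: 0.2
```

{"op": "play_rows", "data": {
  "commands": "0.033 -0.004 0 0 0 0;0.033 -0.004 0 0 0 0;0 0 0 0 0 0"
}}

```text
time_s: 15.55
tcp_pos: [0.4275, -0.0872, 0.0179]
ee_rot: [[-0.994, 0.109, -0.0], [0.109, 0.994, -0.0], [0.0, -0.0, -1.0]]
wrist_force: [-1.8, -0.6, 0.1]
gripper_width: 0.008
gripper_force: 0.5
```

{"op": "play_rows", "data": {
  "commands": "0.033 -0.004 0 0 0 0;0.033 -0.004 0 0 0 0;0 0 0 0 0 0"
}}

```text
time_s: 15.85
tcp_pos: [0.429, -0.0875, 0.0178]
ee_rot: [[-0.994, 0.109, -0.001], [0.109, 0.994, -0.0], [0.001, -0.0, -1.0]]
wrist_force: [-2.2, 0.9, 0.4]
gripper_width: 0.0
gripper_force: 1.3
```

{"op": "play_rows", "data": {
  "commands": "0.033 -0.004 0 0 0 0;0 0 0 0 0 0"
}}

```text
time_s: 16.05
tcp_pos: [0.4293, -0.0877, 0.0177]
ee_rot: [[-0.994, 0.109, -0.002], [0.109, 0.994, -0.0], [0.002, -0.0, -1.0]]
wrist_force: [-4.2, 2.0, 0.5]
gripper_width: 0.004
gripper_force: 2.3
```

{"op": "play_rows", "data": {
  "commands": "0.033 -0.004 0 0 0 0;0 0 0 0 0 0"
}}

```text
time_s: 16.25
tcp_pos: [0.4296, -0.0878, 0.0176]
ee_rot: [[-0.994, 0.109, -0.004], [0.109, 0.994, -0.0], [0.004, -0.001, -1.0]]
wrist_force: [-5.9, 2.5, 2.2]
gripper_width: 0.004
gripper_force: 2.9
```

{"op": "play_rows", "data": {
  "commands": "0.033 -0.004 0 0 0 0;0.033 -0.004 0 0 0 0;0 0 0 0 0 0;0 0 0 0 0 0"
}}

```text
time_s: 16.65
tcp_pos: [0.4299, -0.0882, 0.0172]
ee_rot: [[-0.994, 0.11, -0.007], [0.11, 0.994, -0.0], [0.007, -0.001, -1.0]]
wrist_force: [-6.9, 2.9, 2.5]
gripper_width: 0.008
gripper_force: 3.9
```

{"op": "play_rows", "data": {
  "commands": "0.033 -0.004 0 0 0 0;0.033 -0.004 0 0 0 0;0 0 0 0 0 0;0 0 0 0 0 0"
}}

```text
time_s: 17.05
tcp_pos: [0.4302, -0.0886, 0.0169]
ee_rot: [[-0.994, 0.11, -0.01], [0.11, 0.994, -0.001], [0.01, -0.002, -1.0]]
wrist_force: [-10.1, 3.9, 3.4]
gripper_width: 0.001
gripper_force: 5.1
```

Run:
```python
from h import *
a,_=cams.capture("top");b,_=cams.capture("side");w,_=cams.capture("wrist")
A=cv2.resize(a[185:285,310:400],(400,444),interpolation=2)
B=cv2.resize(b[235:300,270:390],(400,260),interpolation=2)
W=cv2.resize(w[100:400,120:520],(400,300))
cv2.imwrite("pics/p5.png",np.hstack([cv2.copyMakeBorder(A,0,116,0,0,0),np.vstack([B,W])]))
```

```text
(no output)
```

View pics/p5.png

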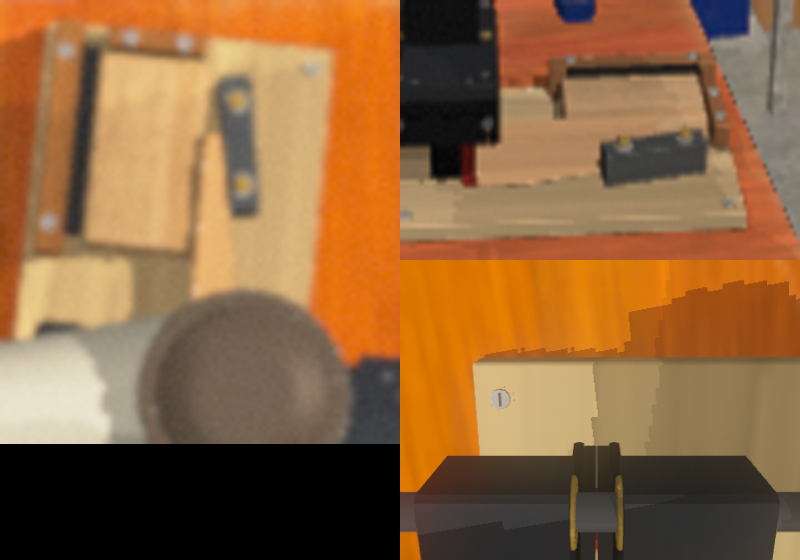

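The wedge nose is between block and cleat and past mid-cleat (crop 210,133). The block is seated along the pad and the wedge is flat with the fingers on its butt, so I keep pushing.

{"op": "play_rows", "data": {
  "commands": "0.033 -0.004 0 0 0 0;0.033 -0.004 0 0 0 0;0 0 0 0 0 0;0 0 0 0 0 0"
}}

```text
time_s: 17.6
tcp_pos: [0.4306, -0.089, 0.0166]
ee_rot: [[-0.994, 0.111, -0.014], [0.111, 0.994, -0.001], [0.014, -0.002, -1.0]]
wrist_force: [-12.5, 3.5, 5.4]
gripper_width: 0.005
gripper_force: 6.2
```

{"op": "play_rows", "data": {
  "commands": "0.033 -0.004 0 0 0 0;0.033 -0.004 0 0 0 0;0 0 0 0 0 0;0 0 0 0 0 0"
}}

```text
time_s: 18.0
tcp_pos: [0.431, -0.0893, 0.0162]
ee_rot: [[-0.994, 0.111, -0.017], [0.111, 0.994, -0.001], [0.017, -0.003, -1.0]]
wrist_force: [-14.6, 4.6, 6.4]
gripper_width: 0.008
gripper_force: 7.3
```

{"op": "play_rows", "data": {
  "commands": "0.04 -0.004 0.02 0 0 0;0 0 0 0 0 0;0 0 0 0 0 0;0 0 0 0 0 0;0 0 0 0 0 0"
}}

```text
time_s: 18.5
tcp_pos: [0.4314, -0.0893, 0.0163]
ee_rot: [[-0.994, 0.111, -0.019], [0.111, 0.994, -0.001], [0.018, -0.003, -1.0]]
wrist_force: [-15.0, 5.3, 3.1]
gripper_width: 0.006
gripper_force: 7.4
```

{"op": "play_rows", "data": {
  "commands": "-0.2 0.022 0 0 0 0;-0.2 0.022 0 0 0 0;-0.2 0.022 0 0 0 0;0 0 0 0 0 0;0 0 0 0 0 0"
}}

```text
time_s: 19.0
tcp_pos: [0.4237, -0.0866, 0.019]
ee_rot: [[-0.994, 0.108, 0.002], [0.108, 0.994, 0.0], [-0.002, 0.0, -1.0]]
wrist_force: [-0.5, -0.4, 0.6]
gripper_width: 0.005
gripper_force: 0.0
```

{"op": "play_rows", "data": {
  "commands": "0.088 -0.01 -0.02 0 0 0;0.088 -0.01 0 0 0 0;0.088 -0.01 0 0 0 0;0.033 0.004 0.008 0 0 0;0.033 0.004 0.008 0 0 0;0.033 0.004 0.008 0 0 0;0.033 0.004 0.008 0 0 0;0.033 0.004 0.008 0 0 0;0.033 0.004 0.008 0 0 0;0.033 0.004 0.008 0 0 0;0 0 0 0 0 0;0 0 0 0 0 0"
}}

```text
time_s: 20.2
tcp_pos: [0.4346, -0.0872, 0.0189]
ee_rot: [[-0.994, 0.11, -0.006], [0.11, 0.994, -0.0], [0.006, -0.001, -1.0]]
wrist_force: [-4.9, 1.0, 0.7]
gripper_width: 0.003
gripper_force: 2.8
```

{"op": "play_rows", "data": {
  "commands": "0.033 0.004 0.008 0 0 0;0.033 0.004 0.008 0 0 0;0 0 0 0 0 0;0 0 0 0 0 0"
}}

```text
time_s: 20.6
tcp_pos: [0.4351, -0.0871, 0.019]
ee_rot: [[-0.994, 0.11, -0.009], [0.11, 0.994, -0.001], [0.009, -0.002, -1.0]]
wrist_force: [-7.9, 0.8, -0.1]
gripper_width: 0.007
gripper_force: 3.7
```

{"op": "play_rows", "data": {
  "commands": "0.033 0.004 0.008 0 0 0;0.033 0.004 0.008 0 0 0;0 0 0 0 0 0;0 0 0 0 0 0"
}}

```text
time_s: 21.0
tcp_pos: [0.4354, -0.0871, 0.0191]
ee_rot: [[-0.994, 0.111, -0.012], [0.111, 0.994, -0.001], [0.012, -0.002, -1.0]]
wrist_force: [-9.7, 1.2, -0.2]
gripper_width: 0.007
gripper_force: 4.6
```

{"op": "play_rows", "data": {
  "commands": "0.033 0.004 0.008 0 0 0;0.033 0.004 0.008 0 0 0;0 0 0 0 0 0;0 0 0 0 0 0"
}}

```text
time_s: 21.4
tcp_pos: [0.4358, -0.0871, 0.0192]
ee_rot: [[-0.994, 0.111, -0.015], [0.111, 0.994, -0.001], [0.015, -0.003, -1.0]]
wrist_force: [-11.6, 0.9, 1.2]
gripper_width: 0.002
gripper_force: 5.5
```

{"op": "play_rows", "data": {
  "commands": "0.033 0.004 0.008 0 0 0;0.02 0.002 0.008 0 0 0;0 0 0 0 0 0;0 0 0 0 0 0"
}}

```text
time_s: 21.8
tcp_pos: [0.4362, -0.0871, 0.0194]
ee_rot: [[-0.994, 0.112, -0.018], [0.112, 0.994, -0.001], [0.018, -0.003, -1.0]]
wrist_force: [-13.1, 1.0, 1.3]
gripper_width: 0.006
gripper_force: 6.2
```

{"op": "play_rows", "data": {
  "commands": "0.033 0.004 0.008 0 0 0;0.033 0.004 0.008 0 0 0;0 0 0 0 0 0;0 0 0 0 0 0"
}}

```text
time_s: 22.2
tcp_pos: [0.4366, -0.0871, 0.0195]
ee_rot: [[-0.993, 0.112, -0.021], [0.112, 0.994, -0.002], [0.021, -0.004, -1.0]]
wrist_force: [-13.8, 0.3, 1.3]
gripper_width: 0.005
gripper_force: 7.1
```

{"op": "play_rows", "data": {
  "commands": "0.02 0.002 0.005 0 0 0;0 0 0 0 0 0;0 0 0 0 0 0;0 0 0 0 0 0"
}}

```text
time_s: 22.6
tcp_pos: [0.4366, -0.0871, 0.0195]
ee_rot: [[-0.993, 0.112, -0.022], [0.112, 0.994, -0.002], [0.022, -0.004, -1.0]]
wrist_force: [-15.1, 0.0, 1.7]
gripper_width: 0.009
gripper_force: 7.4
```

{"op": "play_rows", "data": {
  "commands": "-0.2 -0.022 -0.03 0 0 0;-0.2 -0.022 -0.03 0 0 0;-0.2 -0.022 -0.04 0 0 0;0 0 0 0 0 0;0 0 0 0 0 0"
}}

```text
time_s: 23.1
tcp_pos: [0.4308, -0.0874, 0.0197]
ee_rot: [[-0.994, 0.108, 0.003], [0.108, 0.994, 0.0], [-0.003, 0.0, -1.0]]
wrist_force: [0.1, -0.2, -0.5]
gripper_width: 0.005
gripper_force: 0.0
```

{"op": "play_rows", "data": {
  "commands": "0.066 -0.007 0 0 0 0;0.066 0.007 0.013 0 0 0;0.066 0.008 0.016 0 0 0;0.066 0.008 0.016 0 0 0;0.066 0.008 0.016 0 0 0;0.066 0.008 0.016 0 0 0;0.066 0.008 0.016 0 0 0;0 0 0 0 0 0;0 0 0 0 0 0"
}}

```text
time_s: 24.0
tcp_pos: [0.4367, -0.0872, 0.0203]
ee_rot: [[-0.994, 0.111, -0.014], [0.111, 0.994, -0.001], [0.014, -0.003, -1.0]]
wrist_force: [-9.7, 0.8, 1.4]
gripper_width: 0.002
gripper_force: 4.6
```

{"op": "play_rows", "data": {
  "commands": "0.033 0.004 0.008 0 0 0;0.033 0.004 0.008 0 0 0;0 0 0 0 0 0;0 0 0 0 0 0"
}}

```text
time_s: 24.4
tcp_pos: [0.4367, -0.0872, 0.0203]
ee_rot: [[-0.994, 0.112, -0.018], [0.112, 0.994, -0.001], [0.018, -0.003, -1.0]]
wrist_force: [-11.2, 0.1, 1.8]
gripper_width: 0.003
gripper_force: 5.7
```

{"op": "play_rows", "data": {
  "commands": "0.033 0.004 0.008 0 0 0;0.033 0.004 0.008 0 0 0;0 0 0 0 0 0;0 0 0 0 0 0"
}}

```text
time_s: 24.8
tcp_pos: [0.4367, -0.0872, 0.0203]
ee_rot: [[-0.993, 0.112, -0.022], [0.112, 0.994, -0.002], [0.021, -0.004, -1.0]]
wrist_force: [-13.7, 0.2, 1.7]
gripper_width: 0.007
gripper_force: 6.8
```

{"op": "play_rows", "data": {
  "commands": "0.033 0.004 0.008 0 0 0;0.033 0.004 0.008 0 0 0;0 0 0 0 0 0;0 0 0 0 0 0"
}}

```text
time_s: 25.2
tcp_pos: [0.4369, -0.0872, 0.0203]
ee_rot: [[-0.993, 0.113, -0.026], [0.113, 0.994, -0.002], [0.025, -0.005, -1.0]]
wrist_force: [-14.8, 0.8, 1.9]
gripper_width: 0.006
gripper_force: 7.8
```

{"op": "play_rows", "data": {
  "commands": "0.02 0.002 0.005 0 0 0;0 0 0 0 0 0;0 0 0 0 0 0;0 0 0 0 0 0"
}}

```text
time_s: 25.6
tcp_pos: [0.4369, -0.0872, 0.0203]
ee_rot: [[-0.993, 0.113, -0.027], [0.113, 0.994, -0.002], [0.026, -0.005, -1.0]]
wrist_force: [-17.0, 1.3, 2.0]
gripper_width: 0.005
gripper_force: 8.1
```

{"op": "play_rows", "data": {
  "commands": "-0.2 -0.01 -0.03 0 0 0;-0.2 -0.01 -0.03 0 0 0;-0.3 0 -0.03 0 0 0;-0.5 0.05 0 0 0 0;0 0 1 0 0 0;0 0 1 0 0 0;0 0 1 0 0 0;0 0 1 0 0 0;0 0 1 0 0 0;0 0 1 0 0 0;0 0 1 0 0 0;0.9 0 0 0 0 0;0.9 0 0 0 0 0;0.9 0 0 0 0 0;0.9 0 0 0 0 0;0.9 0 0 0 0 0;0.9 0 0 0 0 0;0 0 0 0 0 0;0 0 0 0 0 0"
}}

```text
time_s: 27.5
tcp_pos: [0.5763, -0.0845, 0.2306]
ee_rot: [[-0.994, 0.109, 0.0], [0.109, 0.994, 0.0], [-0.0, 0.0, -1.0]]
wrist_force: [-0.3, -0.9, 0.0]
gripper_width: 0.009
gripper_force: 0.0
```

Run:
```python
from h import *
import pickle
s=r.sense();c=cams.camera_info("wrist");i,d=cams.capture("wrist");cv2.imwrite("pics/w6.png",i)
pickle.dump((c,d),open("pics/w6.pkl","wb"));print(s["tcp_pos"],s["time_s"],s["wrist_force"])
```

```text
[ 0.57633281 -0.08452363  0.23061773] 27.5 [-0.28475558 -0.86298711  0.02088714]
```

View pics/w6.png

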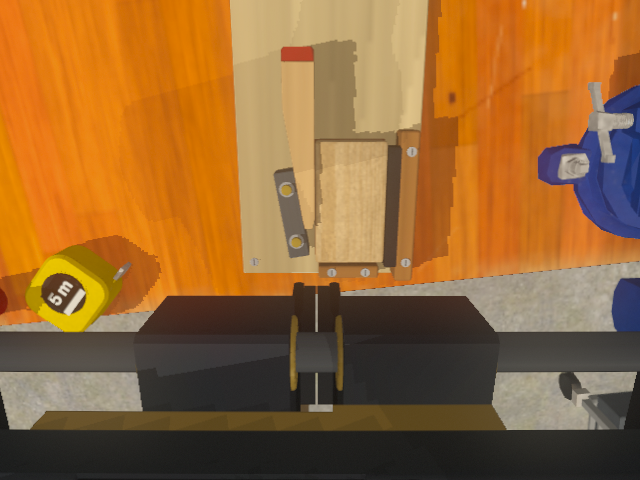

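The wedge lies in the gap with its butt at (297,53) and nose at about (308,225). The block is flush on the pad, and the tape and other things are unmoved. I'll check the numbers.

Run:
```python
from h import *
import pickle
i=cv2.imread("pics/w6.png");c,d=pickle.load(open("pics/w6.pkl","rb"))
o=np.array([.52317,-.06887]);t=np.radians(-6.2);ex=np.array([np.cos(t),np.sin(t)]);ey=np.array([-ex[1],ex[0]])
J=lambda uv,z:(lambda P:np.c_[(P[:,:2]-o)@ex,(P[:,:2]-o)@ey]*1e3)(ray(c,uv,z))
h=cv2.cvtColor(i,cv2.COLOR_BGR2HSV).astype(int)
red=((h[...,0]<6)|(h[...,0]>174))&(h[...,1]>150);red[:, :270]=0;red[:,330:]=0;red[80:]=0
v,u=np.where(red);print("butt corners",J([(u.min()-.5,v.max()),(u.max()+.5,v.max()),((u.min()+u.max())/2,v.min()),((u.min()+u.max())/2,v.max())],.042).round(1))
print("red",u.min(),u.max(),v.min(),v.max())
for V in (70,90,110,130):
    g=i[V,270:330].astype(int).max(1);q=np.diff(g);a=270+q[:30].argmax()+.5;b=270+30+q[30:].argmin()+.5
    print(V,J([(a,V),(b,V)],.042).round(1).tolist())
print("block",J([(316,140),(385,139),(318,262),(384,265)],.036).round(1).tolist())
```

```text
Traceback (most recent call last):
ValueError: zero-size array to reduction operation minimum which has no identity
```

Run:
```python
from h import *
import pickle
i=cv2.imread("pics/w6.png");c,d=pickle.load(open("pics/w6.pkl","rb"))
o=np.array([.52317,-.06887]);t=np.radians(-6.2);ex=np.array([np.cos(t),np.sin(t)]);ey=np.array([-ex[1],ex[0]])
J=lambda uv,z:(lambda P:np.c_[(P[:,:2]-o)@ex,(P[:,:2]-o)@ey]*1e3)(ray(c,uv,z))
print("butt top",J([(281,47),(313,47),(281,61),(313,61)],.042).round(1).tolist())
for V in (70,90,110,130):
    g=i[V,270:330].astype(int).max(1);q=np.diff(g);a=270+q[:30].argmax()+.5;b=270+30+q[30:].argmin()+.5
    print(V,J([(a,V),(b,V)],.042).round(1).tolist())
print("block",J([(316,140),(385,139),(318,262),(384,265)],.036).round(1).tolist())
```

```text
butt top [[-72.1, -37.3], [-72.1, -13.1], [-62.3, -37.5], [-62.2, -13.1]]
70 [[-55.8, -37.2], [-55.8, -12.7]]
90 [[-41.3, -37.5], [-41.3, -12.7]]
110 [[-26.4, -37.1], [-26.4, -12.8]]
130 [[-11.2, -34.2], [-11.2, -12.8]]
block [[-3.1, -10.8], [-3.9, 45.2], [101.6, -9.1], [104.4, 49.1]]
```

```bash
python3 -c "
from station import r
print(r.finish_job())"
```

```text
the job is handed in; nothing more can be done
None
```

I handed the job in. The wedge sits flat and parallel in the gap at about jig x -50, y -25 mm; I pushed it three times to about 15–17 N until it stopped advancing. I could not measure the pad force directly; from the push force I estimate 12–28 N. The robot is clear of everything and I saw no bystander move, though the glue bottle and bin were not rechecked at the end.

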